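# Stop the block heater rocking with a wedge

## Task

The white block heater on the bench rocks because its orange foot does not reach the bench. With the fingertips, push the yellow wedge along the bench, thin end first, under the orange foot until it is snug and takes up the gap without jacking that corner up; then press down firmly, with about 8 N, on the black pad above that foot to check that the heater no longer rocks, and take the hand away. Pick nothing up, leave the heater standing where it is, and leave everything else on the bench alone.

Things in the scene. Friction and masses are not known exactly. Their poses are not given: they have to be found in the camera images.
- heater: White dry block heater, 220 x 220 mm, 2.9 to 3.7 kg, loose. Casing 22 to 92 mm above the bench; on it an aluminium block with capped vials up to 121 mm, at own x -10..90, y -30..90 mm. Origin: centre of the footprint at bench height, own z up. Stands level on three black ball feet, 24 mm across, at own (85,85), (85,-85), (-85,85) mm; the orange fourth, at (-85,-85), hangs clear.
- foot: Orange foot of the heater, a 24 mm ball end, at the heater's own (-85,-85) mm, 25 mm inside two casing faces. Origin: its lowest point, 2.5 to 5.5 mm above the bench, different each time. The foot is rubber on a screw: it gives about 0.12 mm per N (so some 1.2 mm of wedge travel per N).
- pad_top (a point): Centre of the top of the black round rubber pad, 42 mm across, on the heater's casing straight above the orange foot, 95 mm above the bench while the heater stands level.
- wedge: Yellow plastic wedge, loose, 60 g, 140 mm long (own y), 50 mm wide (own x), flat on the bench. Origin: centre of its underside. Thin tip, 1.5 mm high, at own y = +70 mm; the top rises evenly to 15 mm at own y = -62, where an upright heel plate 8 mm thick, 24 mm high ends it (outer face at y = -70). Tip starts 50 to 100 mm short of the foot, its middle up to 10 mm off line, within 0.12 rad of the heater's +y.
- wedge_heel (a point): Middle of the outer heel face of the wedge, 12 mm above the bench: the place to push, along the wedge's own +y. The free wedge slides with about 0.4 N; once the foot bears on it the push rises steeply (3 to 5 N is snug), beyond about 9 N the corner is jacked up or the heater shoved along. Friction holds it where it is left.
- wedge_tip (a point): Middle of the thin tip edge of the wedge, at bench height.
- vial: Bystander: small glass vial with blue cap, 24 mm across, 45 mm high, standing beside the wedge's path. Origin at its underside.
- marker: Bystander: black and blue marker pen, 135 x 13 x 12 mm, lying on the robot's side of the wedge. Origin: centre of its underside.
- tuberack: Bystander: blue tube rack, 90 x 170 x 45 mm, caps to 57 mm, to the robot's right. Origin: centre of its underside.
- tipbox: Bystander: yellow pipette tip box, 85 x 120 x 56 mm, to the robot's right. Origin: centre of its underside.
- bottle_a: Bystander: glass bottle with blue cap, 56 mm across, 110 mm high. Origin at its underside.
- beaker: Bystander: glass beaker, 70 mm across, 85 mm high, to the robot's left. Origin at its underside.
- pipette: Bystander: grey pipette lying on the bench, about 205 mm long along own x, 24 mm thick, to the robot's right. Origin on its axis at bench height.
- pad: Black round rubber pad, 42 mm across, 3 mm thick, fixed on the casing above the orange foot. Origin: centre of its underside, 92 mm above the bench. Without the wedge, 2 to 3 N down here tips the heater about the line between its (85,-85) and (-85,85) feet until the orange foot meets the bench; let go, it falls back.
Mind the look-alikes: they are no part of the job. Of the things shaped like the wedge, the yellow one is meant.

How it is judged:
On the way, in this order (a step that is already met when the one before it is completed fails the run):
1. the wedge takes up the gap: the orange foot rests on it with no hand on the heater, and the heater is not jacked up (contact force between wedge and foot above 0.25 N and angle between heater's own z axis and vertical below 0.012 rad and contact force between the fingers and heater below 0.2 N), for 0.2 s.
2. the black pad is pressed down with more than 5 N and the heater does not rock (contact force between the fingers and pad above 5 N and angle between heater's own z axis and vertical below 0.018 rad and contact force between wedge and foot above 0.25 N), for 0.2 s.
At the end, for the whole second after the job is handed in: The orange foot rests on the wedge (more than 0.25 N between them), the heater stands within 0.012 rad of level and within 25 mm of where it was, the wedge lies flat on the bench, and both are at rest (contact force between wedge and foot above 0.25 N and angle between heater's own z axis and vertical below 0.012 rad and height (world z) of wedge below 0.006 m and angle between wedge's own z axis and vertical below 0.05 rad and distance of heater from where it was at the start of the episode below 0.025 m and linear speed of each of wedge, heater below 0.01 m/s); the robot touches nothing.
It fails at once if the wedge is lifted or tipped up (height (world z) of wedge above 0.012 m or angle between wedge's own z axis and vertical above 0.25 rad).
It fails at once if the heater is lifted, tipped over or shoved away (height (world z) of heater above 0.012 m or angle between heater's own z axis and vertical above 0.12 rad or distance of heater from where it was at the start of the episode above 0.035 m).
It fails at once if another thing on the bench is disturbed (moved more than 15 mm) (distance of any of vial, marker, tuberack, tipbox, bottle_a, beaker, pipette from where it was at the start of the episode above 0.015 m).
It also fails if it takes over 48 s, if anything falls off the work surface, if the arm or the gripper's body presses on something with over 40 N, if the wrist force passes 120 N, or if a joint passes its speed limit or range.

## Robot

A 7-joint arm with a two-finger parallel gripper is mounted at the origin on the work surface. World frame = base frame: x ahead of the robot, y to its left, z up, the work surface at z = 0. Lengths are in m, angles in rad, forces in N, time in s.
With the tool pointing down it reaches from about 0.4 to 0.85 m from the base axis. Payload 10.4 kg.
Tool frame: the origin (TCP) lies at the centre of the arm's flange, where the gripper is bolted on; the fingertips stand 173 mm ahead of it and the grasp point (between the pads) lies 155 mm ahead of it (manip.nose_length is the distance from the TCP to the fingertips, in m); z points along the fingers, x is the direction in which the jaws open and shut, and the axes are right-handed (so a half turn about z gives the same grasp; the last joint's range is limited). The gripper opens to 85 mm and grips with 20 to 120 N. Pads are 22 mm wide; open, the fingers measure 114 mm over their backs; the gripper's body (76 mm by 85 mm) begins 54 mm behind the grasp point. The pads swing forward as they close: fully open they stand 13 mm farther back than shut.
Start: joints at [-1.253, 0.332, -0.065, 1.46, 0.022, 1.35, -0.088], TCP at [0.209, 0.589, 0.405] pointing down, gripper open.
Joint ranges: [-2.6, 2.6], [-0.5, 2.12], [-1.47, 1.34], [0.16, 2.42], [-1.27, 4.41], [0.06, 2.06], [-2.6, 2.6]. Speed limits (rad/s): [2.22, 2.22, 2.79, 2.79, 3.14, 3.14, 3.14].

## Interface

Orientations are given as a unit quaternion [x, y, z, w].
In Python, from workcell import status, cams, order, manip gives the robot as it stands.
- The arm moves only by the tool servo_tool, never from a script. Its argument "motion" is a list that holds one entry, the list of rows, each a list of 6 numbers: the shift along the tool's x, y, z in units of 50 mm (1.0 is 50 mm), then the turn, a rotation vector about the tool's x, y, z in units of 5 degrees (1.0 is 5 degrees). In form: [[[x, y, z, ax, ay, az], ...]]. A call has 1 to 12 rows; each row shifts and turns the pose as measured when the row begins, along the tool's axes as they then stand; what a row does not reach is not made up. A row lasts 1/10 s, in which the tool goes at most 50 mm and 8.59 degrees, less where a joint would pass 70% of its speed; a pose out of reach is approached as far as the arm can. A call is refused whole if a number of a shift passes 1 or a number of a turn 1, either way. A call with a gripper value outside its range is refused whole. "jaw" is the closure in counts, from 0 (fully open) to 255 (shut), set as the call begins (left out, the last holds). The fingers move at their own pace and stop on an object; "force" is the grip in N (left out, the last holds). Time passes only in rows, so rows that do not move let the fingers close. It gives the time, the measured TCP pose, the force and the opening at its end, in the units of the state.
- status.get_obs(): the state, without advancing time (a new reading comes with each control period).
- cams.camera(name): name is "side" or "top" or "wrist"; returns a dict with "color" (420x560x3 uint8, red, green, blue), "vertical_fov" (degrees; the focal length in pixels is half the picture's height over the tangent of half this angle, whatever the lens; pixels are square), "cx", "cy" (the principal point, pixels), "extrinsics" (4x4, takes a point from camera to world coordinates). Camera axes: x right, y down, z forward; pixel columns grow to the right and rows downward; lengths in m; the calibration is good to about 2 mm. A picture is of the moment at which its call begins. There is no depth.
- order.hand_in(): hands the job in, once; it reports no verdict.
The state is a dict: "clock": time; "joint_pos": joint angles; "joint_velocities": joint speeds; "tau": joint torques, N m; "position": TCP position; "ee_rot": TCP orientation; "ft_force": force on the tool from outside, world axes, zero at the start; "torque": the same for the moment, N m; "grip_width": opening from 0.0 (shut) to 1.0 (fully open).
Only numpy, scipy, OpenCV 4.12 (cv2) and the standard library are available. Lean on these libraries where they do the work, as an engineer would, in place of code of your own. Each camera call takes 0.05 s, during which the arm holds its last target.

## Working session

There is one attempt and no reset: what is moved stays moved. The work goes in short steps, Python scripts to look and compute and a tool call to move; the robot and the scene stay as the last step left them, time stands still between calls to the robot, and variables do not carry over. Pictures are saved under pics/ and viewed, and the job is handed in when it is done.

Besides the shell and the picture viewer there is one more tool, called after "Emit:" by a JSON object that holds its "op" and its "data", one argument or row to a line. servo_tool: Moves the arm, as the interface text tells. Its arguments: {"type":"object","properties":{"motion":{"type":"array","items":{"type":"array","items":{"type":"array","items":{"type":"number"}}}},"jaw":{"type":"number"},"force":{"type":"number"}},"required":["motion"]}

```bash
ls; mkdir -p pics
python3 - <<'E'
from workcell import status,cams,manip
import cv2,numpy as np
o=status.get_obs()
for k,v in o.items(): print(k,np.round(v,4))
print(manip.nose_length)
for n in ["side","top","wrist"]:
    c=cams.camera(n); cv2.imwrite(f"pics/{n}0.png",c["color"][:,:,::-1]); print(n,c["vertical_fov"],c["cx"],c["cy"],np.round(c["extrinsics"],3).tolist())
E
```

```text
pics
clock 0.0
joint_pos [-1.2526  0.3329 -0.0647  1.4609  0.0216  1.3499 -0.0885]
joint_velocities [-0.0012 -0.0006  0.0016  0.002  -0.0007 -0.0002  0.0014]
tau [-0.00000e+00 -6.25447e+01  4.89000e-02 -3.91611e+01  1.61000e-02
  9.90000e-03  0.00000e+00]
position [0.2089 0.5889 0.4039]
ee_rot [ 8.168e-01  5.770e-01 -6.000e-04  5.000e-04]
ft_force [-0.7801  0.3703 -0.2169]
torque [-0.0337  0.0145 -0.0679]
grip_width 1.0001
0.1734
side 55.29452373493316 283.1852036560804 212.51416963665653 [[0.871, -0.315, 0.376, 0.054], [-0.491, -0.561, 0.667, -0.888], [0.001, -0.765, -0.644, 0.915], [0.0, 0.0, 0.0, 1.0]]
top 45.10543675425697 282.62839108299534 207.80084689565584 [[0.009, -0.982, 0.187, 0.242], [-1.0, -0.01, -0.003, -0.008], [0.005, -0.187, -0.982, 1.472], [0.0, 0.0, 0.0, 1.0]]
wrist 62.098498027471614 280.79143447887236 208.4242608610152 [[0.334, 0.904, 0.267, 0.141], [0.942, -0.321, -0.095, 0.613], [-0.0, 0.284, -0.959, 0.372], [0.0, 0.0, 0.0, 1.0]]
```

View pics/side0.png

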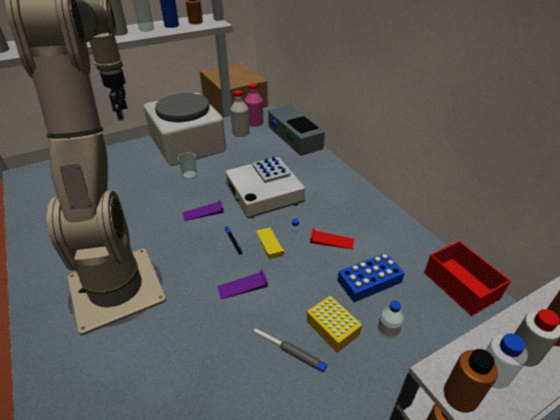

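View pics/top0.png

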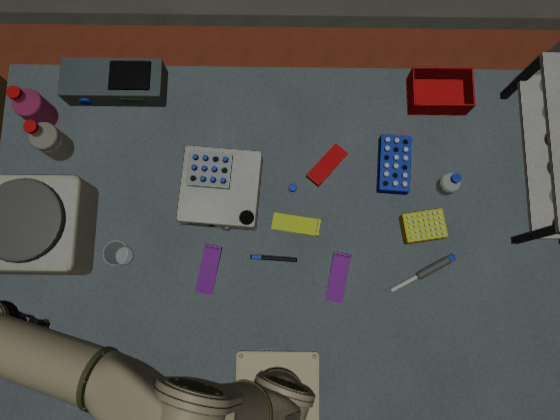

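View pics/wrist0.png

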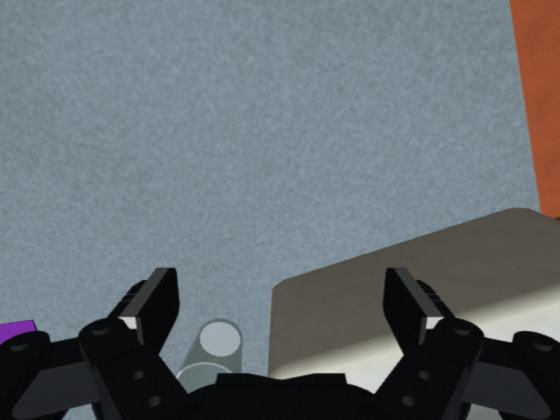

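```bash
cat > h.py <<'E'
import numpy as np,cv2
from workcell import status,cams
def K(c):
    f=210/np.tan(np.radians(c["vertical_fov"])/2); return f
def ray(c,px,z):
    f=K(c); px=np.atleast_2d(px).astype(float)
    d=np.c_[(px[:,0]-c["cx"])/f,(px[:,1]-c["cy"])/f,np.ones(len(px))]
    E=np.array(c["extrinsics"]); d=d@E[:3,:3].T; o=E[:3,3]
    return o+d*((z-o[2])/d[:,2])[:,None]
def proj(c,p):
    E=np.array(c["extrinsics"]); q=(np.atleast_2d(p)-E[:3,3])@E[:3,:3]; f=K(c)
    return np.c_[c["cx"]+f*q[:,0]/q[:,2],c["cy"]+f*q[:,1]/q[:,2]]
E
python3 - <<'E'
from h import *
for n in ["top","side"]:
    c=cams.camera(n); im=c["color"]; hsv=cv2.cvtColor(im,cv2.COLOR_RGB2HSV)
    def blobs(lo,hi,name,z,roi,amin=30):
        m=cv2.inRange(hsv,lo,hi); mm=np.zeros_like(m); x0,y0,x1,y1=roi; mm[y0:y1,x0:x1]=m[y0:y1,x0:x1]
        k,l,s,ct=cv2.connectedComponentsWithStats(mm)
        for i in range(1,k):
            if s[i,4]<amin: continue
            cn=max(cv2.findContours((l==i).astype(np.uint8),0,1)[0],key=cv2.contourArea)
            b=cv2.boxPoints(cv2.minAreaRect(cn))
            print(n,name,s[i,4],np.round(ct[i],1),np.round(ray(c,ct[i],z)[0],4),"box",np.round(b).tolist(),np.round(ray(c,b,z)[:,:2],3).tolist())
    if n=="top":
        blobs((20,120,80),(35,255,255),"wedge",0.008,(260,205,330,245))
        blobs((0,0,0),(180,255,50),"pad",0.095,(232,203,262,232))
        blobs((0,0,110),(180,60,255),"heater",0.092,(165,135,275,240),500)
        blobs((100,120,60),(125,255,255),"vial",0.045,(280,175,300,200),10)
        blobs((0,0,0),(180,255,60),"marker",0.01,(245,245,300,270))
    else:
        blobs((20,120,80),(35,255,255),"wedge",0.008,(250,220,290,265))
        blobs((0,0,0),(180,255,50),"pad",0.095,(240,188,262,206))
        blobs((100,120,60),(125,255,255),"vial",0.045,(285,215,305,228),10)
    x={"top":(160,120,340,290),"side":(180,150,370,290)}[n]
    cv2.imwrite(f"pics/{n}z.png",cv2.resize(im[x[1]:x[3],x[0]:x[2],::-1],None,fx=4 if n=="side" else 3.5,fy=4 if n=="side" else 3.5,interpolation=cv2.INTER_CUBIC))
E
```

```text
top wedge 800 [295.8 223.9] [ 0.4722 -0.0513  0.008 ] box [[271.0, 229.0], [273.0, 212.0], [321.0, 219.0], [318.0, 236.0]] [[0.457, 0.022], [0.507, 0.016], [0.487, -0.124], [0.437, -0.116]]
top pad 151 [246.3 217.1] [0.4763 0.0881 0.095 ] box [[240.0, 211.0], [253.0, 211.0], [253.0, 224.0], [240.0, 224.0]] [[0.493, 0.106], [0.494, 0.07], [0.457, 0.069], [0.457, 0.105]]
top heater 5128 [218.9 186.1] [0.564 0.167 0.092] box [[176.0, 220.0], [183.0, 144.0], [261.0, 151.0], [254.0, 227.0]] [[0.467, 0.282], [0.687, 0.272], [0.667, 0.051], [0.448, 0.067]]
top vial 55 [292.4 187.1] [ 0.5743 -0.0398  0.045 ] box [[289.0, 183.0], [296.0, 183.0], [296.0, 191.0], [289.0, 191.0]] [[0.586, -0.03], [0.587, -0.05], [0.563, -0.05], [0.563, -0.03]]
top marker 161 [278.8 258.1] [ 0.3717 -0.0025  0.01  ] box [[261.0, 259.0], [261.0, 254.0], [296.0, 257.0], [296.0, 262.0]] [[0.369, 0.049], [0.382, 0.048], [0.375, -0.053], [0.362, -0.052]]
side wedge 439 [269.5 241.6] [ 0.4736 -0.0544  0.008 ] box [[254.0, 232.0], [267.0, 224.0], [285.0, 253.0], [272.0, 261.0]] [[0.449, 0.012], [0.508, 0.027], [0.494, -0.124], [0.439, -0.134]]
side pad 57 [250.2 196.9] [0.4772 0.0856 0.095 ] box [[245.0, 194.0], [255.0, 194.0], [255.0, 200.0], [245.0, 200.0]] [[0.469, 0.108], [0.498, 0.092], [0.484, 0.063], [0.455, 0.079]]
side vial 36 [294.8 220.8] [ 0.5753 -0.0424  0.045 ] box [[292.0, 218.0], [298.0, 218.0], [298.0, 223.0], [292.0, 223.0]] [[0.574, -0.026], [0.592, -0.036], [0.579, -0.057], [0.562, -0.047]]
```

View pics/topz.png

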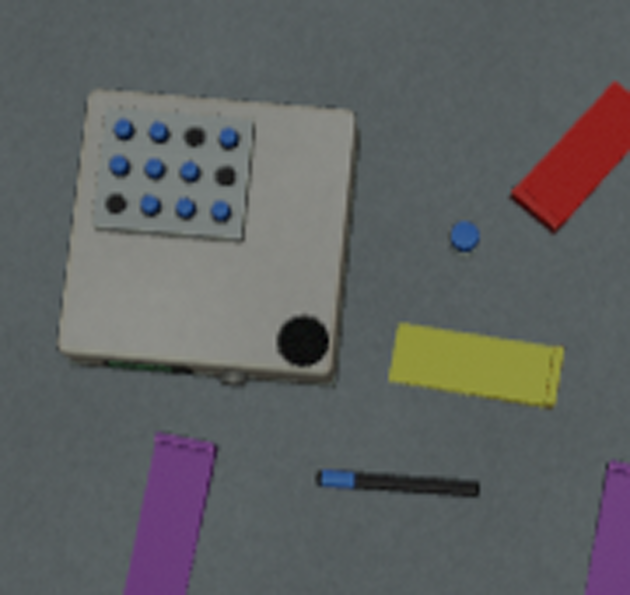

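View pics/sidez.png

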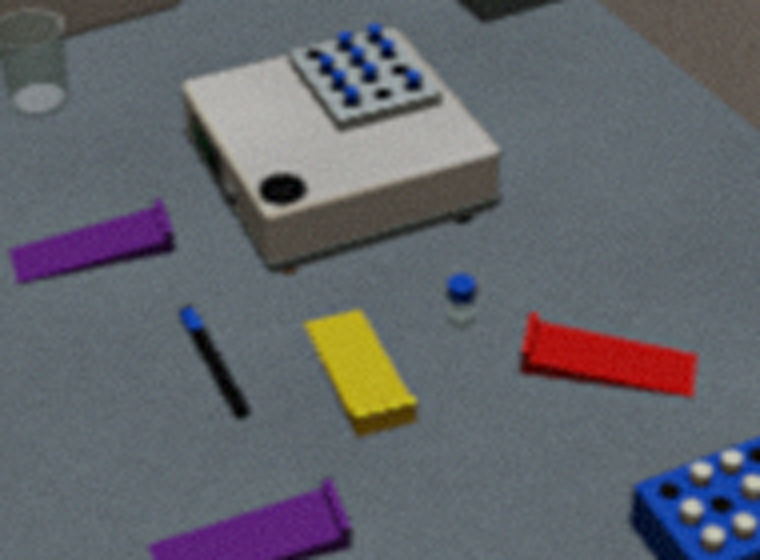

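Emit:
{"op": "servo_tool", "data": {
  "motion": [
    [[-0.1,0.9,0,0,0,0.9],[-0.1,0.9,0,0,0,0.9],[-0.1,0.9,0,0,0,0.9],[-0.1,0.9,0,0,0,0.9],[-0.1,0.9,0,0,0,0.9],[-0.1,0.9,0,0,0,0.9],[-0.1,0.9,0,0,0,0.9],[-0.1,0.9,0,0,0,0.9],[-0.1,0.9,0,0,0,0.9],[-0.1,0.9,0,0,0,0.9],[-0.1,0.9,0,0,0,0.9],[-0.1,0.9,0,0,0,0.9]]
  ],
  "jaw": 255,
  "force": 20
}}

```text
clock: 1.45
position: [0.5436, 0.1728, 0.401]
ee_rot: [0.991, 0.132, -0.002, -0.001]
ft_force: [0.7, 0.2, 0.2]
grip_width: -0.001
```

Emit:
{"op": "servo_tool", "data": {
  "motion": [
    [[-0.26,0.8,0,0,0,0.58],[-0.26,0.8,0,0,0,0.58],[-0.26,0.8,0,0,0,0.58],[-0.26,0.8,0,0,0,0.58],[-0.26,0.8,0,0,0,0.58],[-0.26,0.8,0,0,0,0.58],[-0.26,0.8,0,0,0,0.58],[-0.26,0.8,0,0,0,0.58],[0,0,0,0,0,0]]
  ]
}}

```text
clock: 2.35
position: [0.4596, -0.1726, 0.4014]
ee_rot: [0.996, -0.086, -0.001, 0.0]
ft_force: [1.0, -0.0, 0.8]
grip_width: 0.004
```

```bash
cat > w.py <<'E'
# report the tool relative to wanted world point and yaw: python w.py x y z yawdeg
import sys; from h import *
from scipy.spatial.transform import Rotation as R
o=status.get_obs(); p=np.array(o["position"]); Rm=R.from_quat(o["ee_rot"]).as_matrix()
yaw=np.degrees(np.arctan2(Rm[1,0],Rm[0,0]))
print("clock",round(o["clock"],2),"pos",np.round(p,4),"yaw",round(yaw,2),"z axis",np.round(Rm[:,2],4),"f",np.round(o["ft_force"],2))
if len(sys.argv)>4:
    a=list(map(float,sys.argv[1:5])); d=np.array(a[:3])-p
    zt=np.array([0,0,-1.]); 
    t=np.radians(a[3]); D=np.array([[np.cos(t),np.sin(t),0],[np.sin(t),-np.cos(t),0],[0,0,-1]]).T.T
    Rg=np.column_stack([[np.cos(t),np.sin(t),0],[np.sin(t),-np.cos(t),0],[0,0,-1]])
    print("units shift",np.round(Rm.T@d/.05,3),"turn",np.round(np.degrees(R.from_matrix(Rm.T@Rg).as_rotvec())/5,3))
E
python3 w.py .4575 -.1505 .24 -8.1
```

```text
clock 2.35 pos [ 0.4596 -0.1726  0.4014] yaw -9.82 z axis [-1.1e-03 -2.0e-04 -1.0e+00] f [ 1.04 -0.01  0.83]
units shift [-0.113 -0.43   3.228] turn [ 0.005  0.013 -0.344]
```

Emit:
{"op": "servo_tool", "data": {
  "motion": [
    [[-0.05,-0.15,0.8,0,0,-0.17],[-0.05,-0.15,0.8,0,0,-0.17],[0,0,0.8,0,0,0],[0,0,0.6,0,0,0],[0,0,0,0,0,0],[0,0,0,0,0,0]]
  ]
}}

```text
clock: 2.95
position: [0.4576, -0.1571, 0.2493]
ee_rot: [0.997, -0.071, 0.002, -0.0]
ft_force: [0.1, 0.2, 0.7]
grip_width: -0.002
```

```bash
python3 w.py .4575 -.1505 .183 -8.1
python3 - <<'E'
from h import *
for n in ["wrist","side","top"]:
    c=cams.camera(n); im=c["color"]
    if n=="wrist": cv2.imwrite("pics/wrist1.png",im[:,:,::-1])
    else:
        x={"top":(200,150,340,290),"side":(200,170,340,290)}[n]
        cv2.imwrite(f"pics/{n}1.png",cv2.resize(im[x[1]:x[3],x[0]:x[2],::-1],None,fx=4,fy=4,interpolation=cv2.INTER_CUBIC))
E
```

```text
clock 2.95 pos [ 0.4576 -0.1571  0.2493] yaw -8.18 z axis [ 4.8e-03  5.0e-04 -1.0e+00] f [0.11 0.2  0.67]
units shift [-0.028 -0.128  1.326] turn [-0.013 -0.054 -0.016]
```

View pics/wrist1.png

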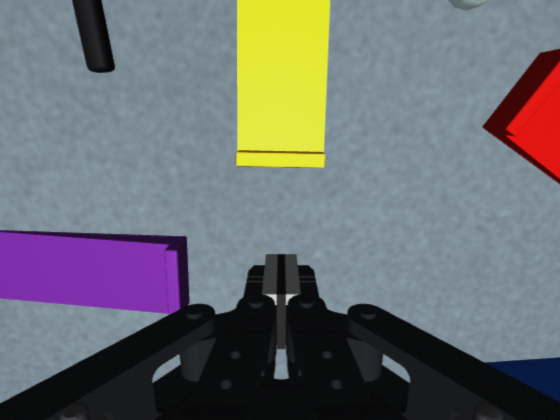

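View pics/side1.png

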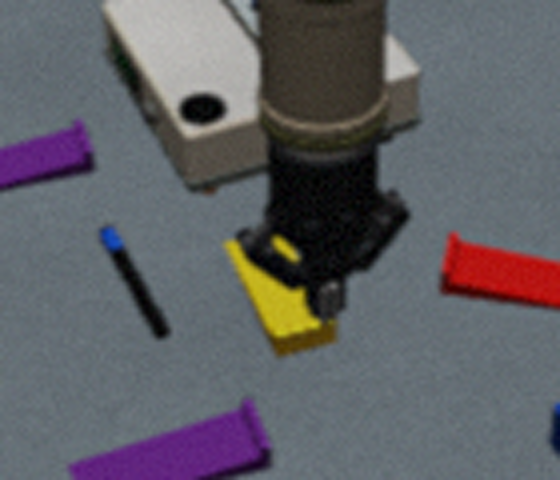

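Run:
```python
from h import *
c=cams.camera("wrist")
print(np.round(ray(c,[(236,166.5),(324.5,167.5),(237,152),(325,153.5)],.024),4))
```

```text
[[ 0.4404 -0.114   0.024 ]
 [ 0.4894 -0.1217  0.024 ]
 [ 0.4424 -0.1062  0.024 ]
 [ 0.4905 -0.114   0.024 ]]
```

Emit:
{"op": "servo_tool", "data": {
  "motion": [
    [[0,0,0.5,0,0,0],[0,0,0.5,0,0,0],[0,0,0.2,0,0,0],[0,0,0.0,0,0,0]]
  ]
}}

```text
clock: 3.55
position: [0.4615, -0.1574, 0.1938]
ee_rot: [0.997, -0.071, 0.009, -0.001]
ft_force: [0.7, -0.3, 0.4]
grip_width: 0.003
```

```bash
python3 w.py .4575 -.1505 .183 -8.1
python3 - <<'E'
from h import *
c=cams.camera("wrist"); cv2.imwrite("pics/wrist2.png",c["color"][:,:,::-1])
c=cams.camera("side");  cv2.imwrite(f"pics/side2.png",cv2.resize(c["color"][170:290,200:340,::-1],None,fx=4,fy=4,interpolation=cv2.INTER_CUBIC))
E
```

```text
clock 3.55 pos [ 0.4615 -0.1574  0.1938] yaw -8.13 z axis [ 0.0181  0.0014 -0.9998] f [ 0.65 -0.29  0.36]
units shift [-0.103 -0.125  0.214] turn [-0.045 -0.203 -0.005]
```

View pics/wrist2.png

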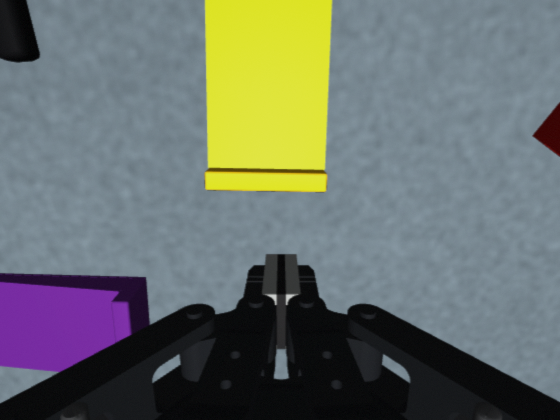

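View pics/side2.png

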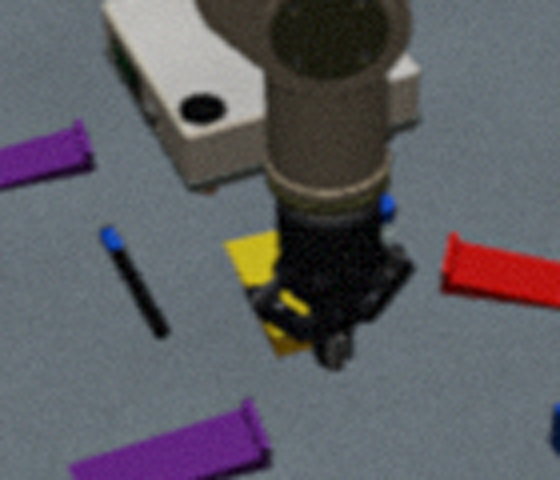

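Run:
```python
from h import *
print(np.round(status.get_obs()["joint_pos"],3))
```

```text
[-0.292  0.299  0.593  2.062 -0.235  0.825  0.296]
```

Emit:
{"op": "servo_tool", "data": {
  "motion": [
    [[-0.1,0,0,0,-0.2,0],[-0.07,0,0.08,0,-0.1,0],[0,0,0.04,0,0,0]]
  ]
}}

```text
clock: 3.95
position: [0.4537, -0.1566, 0.191]
ee_rot: [0.997, -0.071, -0.002, -0.003]
ft_force: [-0.5, 0.4, 0.4]
grip_width: 0.007
```

```bash
python3 w.py .461 -.1505 .183 -8.1;  python3 - <<'E'
from h import *
print(np.round(status.get_obs()["joint_pos"],3))
E
```

```text
clock 3.95 pos [ 0.4537 -0.1566  0.191 ] yaw -8.13 z axis [-0.0045  0.0055 -1.    ] f [-0.51  0.42  0.38]
units shift [ 0.128 -0.14   0.16 ] turn [-0.055  0.06  -0.007]
[-0.293  0.298  0.595  2.073 -0.229  0.838  0.295]
```

Emit:
{"op": "servo_tool", "data": {
  "motion": [
    [[0.08,0,0.12,0,0.06,0],[0.0,-0.1,0.04,0,0,0],[0,0,0.0,0,0,0]]
  ]
}}

```text
clock: 4.25
position: [0.4589, -0.1517, 0.1824]
ee_rot: [0.997, -0.071, 0.001, -0.002]
ft_force: [0.3, 0.3, -0.7]
grip_width: -0.0
```

```bash
python3 w.py .459 -.1505 .183 -8.1;  python3 - <<'E'
from h import *
c=cams.camera("wrist"); cv2.imwrite("pics/wrist3.png",c["color"][:,:,::-1])
E
```

```text
clock 4.25 pos [ 0.4589 -0.1517  0.1824] yaw -8.13 z axis [ 0.0018  0.0048 -1.    ] f [ 0.35  0.28 -0.67]
units shift [-0.001 -0.024 -0.012] turn [-0.058 -0.012 -0.007]
```

View pics/wrist3.png

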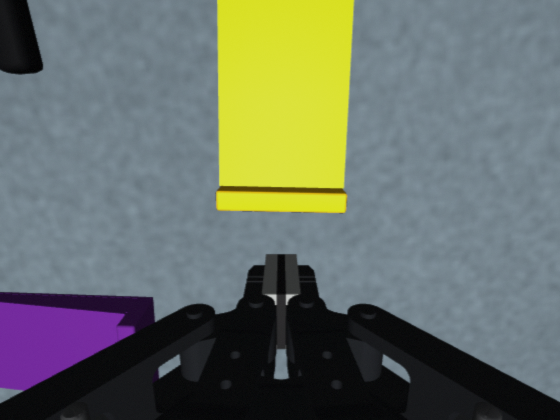

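Emit:
{"op": "servo_tool", "data": {
  "motion": [
    [[0,-0.2,0,0,0,0],[0,-0.2,0,0,0,0],[0,-0.1,0,0,0,0],[0,-0.1,0,0,0,0],[0,-0.15,0,0,0,-0.13],[0,-0.15,0,0,0,-0.13],[0,-0.15,0,0,0,-0.13],[0,-0.15,0,0,0,-0.13],[0,0,0,0,0,0]]
  ]
}}

```text
clock: 5.2
position: [0.4677, -0.0864, 0.1831]
ee_rot: [0.999, -0.046, 0.001, -0.002]
ft_force: [-0.3, -0.4, -0.2]
grip_width: -0.001
```

```bash
python3 w.py .46 -.11 .183 -4;  python3 - <<'E'
from h import *
c=cams.camera("wrist"); cv2.imwrite("pics/wrist4.png",c["color"][:,:,::-1])
E
```

```text
clock 5.2 pos [ 0.4677 -0.0864  0.1831] yaw -5.22 z axis [ 0.0022  0.0048 -1.    ] f [-0.25 -0.37 -0.25]
units shift [-0.11   0.485 -0.001] turn [-0.057 -0.02  -0.243]
```

View pics/wrist4.png

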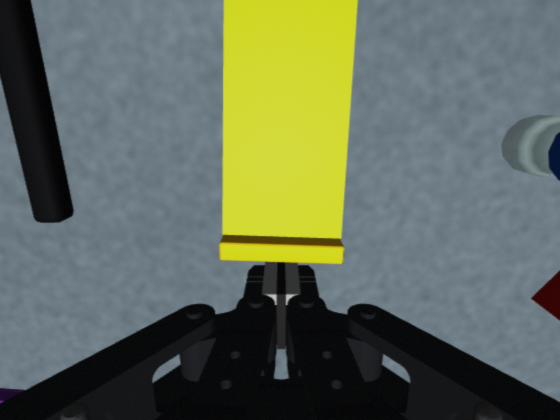

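Emit:
{"op": "servo_tool", "data": {
  "motion": [
    [[0,-0.12,0,0,0,-0.17],[0,-0.12,0,0,0,-0.17],[0,-0.12,0,0,0,-0.17],[0,-0.12,0,0,0,-0.17],[0,0,0,0,0,0]]
  ]
}}

```text
clock: 5.75
position: [0.4693, -0.0615, 0.1832]
ee_rot: [1.0, -0.014, 0.001, -0.002]
ft_force: [0.7, -0.3, 0.9]
grip_width: -0.001
```

```bash
python3 w.py .473 -.0 .183 -3;  python3 - <<'E'
from h import *
c=cams.camera("wrist"); cv2.imwrite("pics/wrist5.png",c["color"][:,:,::-1])
c=cams.camera("side");  cv2.imwrite(f"pics/side5.png",cv2.resize(c["color"][170:290,200:340,::-1],None,fx=4,fy=4,interpolation=cv2.INTER_CUBIC))
E
```

```text
clock 5.75 pos [ 0.4693 -0.0615  0.1832] yaw -1.62 z axis [ 0.0022  0.0043 -1.    ] f [ 0.74 -0.27  0.9 ]
units shift [ 0.039 -1.232  0.01 ] turn [-0.051 -0.023  0.276]
```

View pics/wrist5.png

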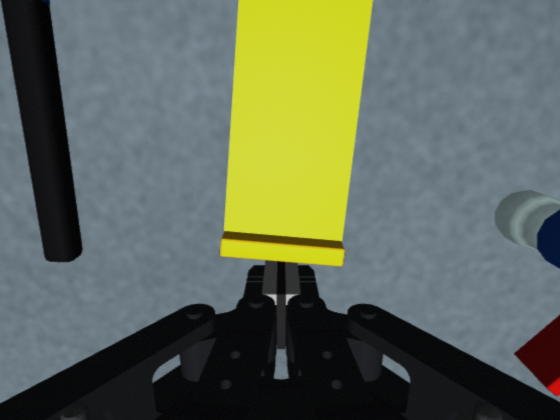

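View pics/side5.png

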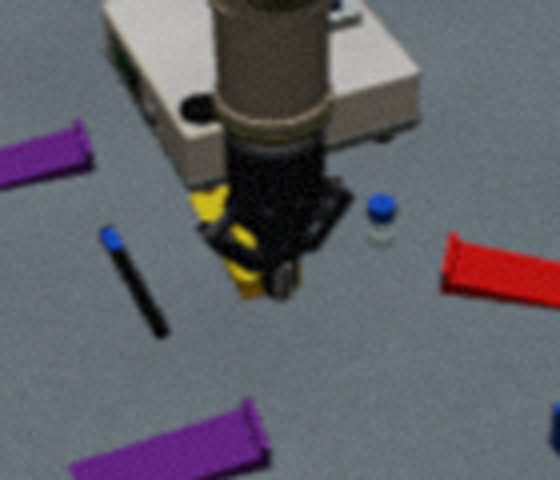

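```bash
cat > heel.py <<'E'
from h import *
c=cams.camera("wrist"); hsv=cv2.cvtColor(c["color"],cv2.COLOR_RGB2HSV)
m=cv2.inRange(hsv,(22,150,60),(35,255,255)); m=cv2.morphologyEx(m,cv2.MORPH_OPEN,np.ones((5,5)))
k,l,s,ct=cv2.connectedComponentsWithStats(m); i=1+s[1:,4].argmax(); m=(l==i)
# bottom boundary per column
cols=[x for x in range(560) if m[:,x].any()]
pts=np.array([(x,np.nonzero(m[:,x])[0].max()+1) for x in cols])
x0,x1=cols[0],cols[-1]
sel=pts[(pts[:,0]<262)|(pts[:,0]>300)]
mx=sel[:,1].max(); sel=sel[sel[:,1]>mx-25]
xa,xb=sel[:,0].min(),sel[:,0].max(); sel=sel[(sel[:,0]>xa+6)&(sel[:,0]<xb-6)]
w=ray(c,sel,.024)[:,:2]; v,_=np.polyfit(w[:,0],w[:,1],1),0
h=np.arctan(-v[0]); e=ray(c,[(xa,np.polyval(np.polyfit(*sel.T,1),xa)),(xb,np.polyval(np.polyfit(*sel.T,1),xb))],.024)
mid=e.mean(0); print("heading sin",round(h,4),"heel corners",np.round(e[:,:2],4).tolist(),"mid",np.round(mid[:2],4),"tip",np.round(mid[:2]+.14*np.array([np.sin(h),np.cos(h)]),4))
f=np.array([.477,.087]); d=f-mid[:2]; u=np.array([np.sin(h),np.cos(h)]); print("foot in wedge frame: lateral",round(d@[u[1],-u[0]],4),"ahead of tip",round(d@u-.14,4),"bearing",round(np.arctan2(d[0],d[1]),4))
E
python3 heel.py
```

```text
heading sin 0.1199 heel corners [[0.446, -0.0449], [0.4951, -0.0508]] mid [ 0.4706 -0.0478] tip [0.4873 0.0912]
foot in wedge frame: lateral -0.0097 ahead of tip -0.0054 bearing 0.0477
```

Emit:
{"op": "servo_tool", "data": {
  "motion": [
    [[0,0.12,0,0,0,0.3],[0.16,0,0,0,0,0.2],[0.18,0,0,0,0,0],[0,0,0,0,0,0]]
  ]
}}

```text
clock: 6.3
position: [0.4876, -0.0712, 0.1835]
ee_rot: [0.999, -0.04, 0.001, -0.002]
ft_force: [1.1, 0.9, 0.3]
grip_width: -0.002
```

```bash
python3 w.py .487 -.064 .183 -4;python3 heel.py
```

```text
clock 6.3 pos [ 0.4876 -0.0712  0.1835] yaw -4.59 z axis [ 0.003   0.0038 -1.    ] f [1.06 0.94 0.25]
units shift [-0.023 -0.143  0.01 ] turn [-0.046 -0.031 -0.118]
heading sin 0.1222 heel corners [[0.4462, -0.0449], [0.482, -0.0493]] mid [ 0.4641 -0.0471] tip [0.4812 0.0918]
foot in wedge frame: lateral -0.0035 ahead of tip -0.0053 bearing 0.0959
```

Emit:
{"op": "servo_tool", "data": {
  "motion": [
    [[0,-0.12,0,0,0,0],[0,-0.07,0,0,0,0],[0,-0.07,0,0,0,0],[0,-0.05,0,0,0,0],[0,0,0,0,0,0]]
  ]
}}

```text
clock: 6.85
position: [0.4881, -0.0541, 0.1831]
ee_rot: [0.999, -0.04, 0.001, -0.002]
ft_force: [0.3, 0.6, -0.3]
grip_width: -0.001
```

```bash
python3 w.py .487 -.064 .183 -4;python3 heel.py;  python3 - <<'E'
from h import *
c=cams.camera("wrist"); cv2.imwrite("pics/wrist6.png",c["color"][:,:,::-1])
E
```

```text
clock 6.85 pos [ 0.4881 -0.0541  0.1831] yaw -4.55 z axis [ 0.0017  0.0037 -1.    ] f [ 0.31  0.59 -0.26]
units shift [-0.006  0.199  0.002] turn [-0.044 -0.016 -0.111]
heading sin 0.083 heel corners [[0.4461, -0.0376], [0.4814, -0.0406]] mid [ 0.4638 -0.0391] tip [0.4754 0.1004]
foot in wedge frame: lateral 0.0027 ahead of tip -0.0133 bearing 0.1044
```

View pics/wrist6.png

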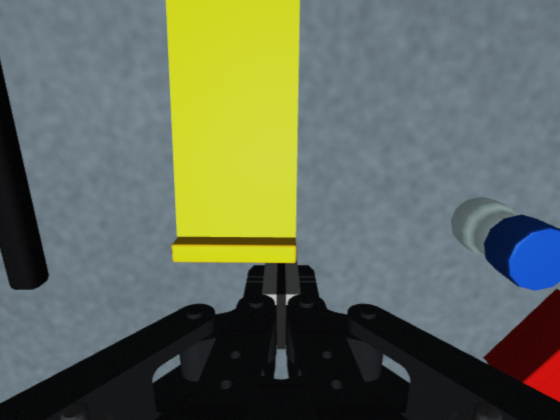

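Emit:
{"op": "servo_tool", "data": {
  "motion": [
    [[0,0.12,0,0,0,0],[-0.2,0,0,0,0,0],[-0.22,0,0,0,0,0],[0,0,0,0,0,0]]
  ]
}}

```text
clock: 7.35
position: [0.4642, -0.0598, 0.1828]
ee_rot: [0.999, -0.041, 0.0, -0.002]
ft_force: [0.2, -0.3, -0.3]
grip_width: 0.003
```

```bash
python3 w.py .467 -.055 .183 -4.5;python3 heel.py
```

```text
clock 7.35 pos [ 0.4642 -0.0598  0.1828] yaw -4.65 z axis [ 5.0e-04  3.6e-03 -1.0e+00] f [ 0.18 -0.3  -0.33]
units shift [ 0.048 -0.101 -0.004] turn [-0.041 -0.002 -0.029]
heading sin 0.0937 heel corners [[0.4461, -0.0374], [0.4948, -0.042]] mid [ 0.4705 -0.0397] tip [0.4836 0.0997]
foot in wedge frame: lateral -0.0054 ahead of tip -0.0133 bearing 0.0514
```

Emit:
{"op": "servo_tool", "data": {
  "motion": [
    [[0.02,-0.06,0,0,0,0],[0.02,-0.06,0,0,0,0],[0,-0.05,0,0,0,0],[0,-0.05,0,0,0,0],[0,0,0,0,0,0]]
  ]
}}

```text
clock: 7.9
position: [0.4687, -0.0479, 0.1833]
ee_rot: [0.999, -0.04, 0.001, -0.002]
ft_force: [0.7, -0.5, 0.3]
grip_width: -0.003
```

```bash
cat > f.py <<'E'
from h import *
F=[];
for i in range(6):
    o=status.get_obs(); F.append(o["ft_force"]); cams.camera("wrist")
print("mean f",np.round(np.mean(F,0),2),"sd",np.round(np.std(F,0),2),"pos",np.round(o["position"],4),"t",round(o["clock"],2))
E
python3 f.py;python3 heel.py
```

```text
mean f [-0.17  0.07  0.24] sd [0.81 0.5  0.34] pos [ 0.4685 -0.0482  0.1834] t 8.15
heading sin 0.0816 heel corners [[0.4466, -0.0331], [0.4954, -0.0371]] mid [ 0.471  -0.0351] tip [0.4824 0.1044]
foot in wedge frame: lateral -0.004 ahead of tip -0.0178 bearing 0.0491
```

Emit:
{"op": "servo_tool", "data": {
  "motion": [
    [[0,-0.05,0,0,0,0],[0,-0.05,0,0,0,0],[0,-0.04,0,0,0,0],[0,0,0,0,0,0]]
  ]
}}

```text
clock: 8.65
position: [0.4689, -0.0428, 0.1834]
ee_rot: [0.999, -0.042, 0.001, -0.001]
ft_force: [0.6, 0.2, 0.9]
grip_width: -0.001
```

```bash
python3 f.py;python3 heel.py
```

```text
mean f [-0.06 -1.91  0.36] sd [0.64 1.16 0.44] pos [ 0.4689 -0.0428  0.1834] t 8.9
heading sin 0.0838 heel corners [[0.4469, -0.0283], [0.4958, -0.0325]] mid [ 0.4714 -0.0304] tip [0.4831 0.1091]
foot in wedge frame: lateral -0.0042 ahead of tip -0.0225 bearing 0.0479
```

```bash
sed -i 's/^print/print([round(f[1],1) for f in F]);print/' f.py; python3 f.py
```

```text
[np.float64(-0.9), np.float64(-1.0), np.float64(-2.3), np.float64(-1.0), np.float64(-1.2), np.float64(-1.3)]
mean f [-0.52 -1.28  0.14] sd [0.52 0.46 0.36] pos [ 0.4689 -0.0428  0.1834] t 9.25
```

Emit:
{"op": "servo_tool", "data": {
  "motion": [
    [[0,-0.04,0,0,0,0],[0,-0.03,0,0,0,0],[0,0,0,0,0,0]]
  ]
}}

```text
clock: 9.6
position: [0.469, -0.0408, 0.1834]
ee_rot: [0.999, -0.042, 0.001, 0.001]
ft_force: [0.2, -0.4, -0.5]
grip_width: 0.006
```

```bash
python3 f.py;python3 heel.py
```

```text
[np.float64(-0.4), np.float64(-2.3), np.float64(-2.8), np.float64(-2.0), np.float64(-2.6), np.float64(-2.4)]
mean f [-0.37 -2.08  0.47] sd [0.68 0.8  0.49] pos [ 0.469  -0.0408  0.1834] t 9.85
heading sin 0.0853 heel corners [[0.4471, -0.0267], [0.496, -0.0308]] mid [ 0.4715 -0.0287] tip [0.4834 0.1107]
foot in wedge frame: lateral -0.0044 ahead of tip -0.0242 bearing 0.0474
```

Emit:
{"op": "servo_tool", "data": {
  "motion": [
    [[0,-0.04,0,0,0,0],[0,-0.03,0,0,0,0],[0,0,0,0,0,0]]
  ]
}}

```text
clock: 10.25
position: [0.4691, -0.0389, 0.1834]
ee_rot: [0.999, -0.043, 0.001, 0.002]
ft_force: [-0.0, -1.1, 0.1]
grip_width: -0.004
```

```bash
python3 f.py;python3 heel.py
```

```text
[np.float64(-1.1), np.float64(-3.4), np.float64(-3.0), np.float64(-3.5), np.float64(-4.0), np.float64(-3.7)]
mean f [-0.14 -3.11  0.56] sd [0.31 0.96 0.58] pos [ 0.4691 -0.0389  0.1834] t 10.5
heading sin 0.0869 heel corners [[0.4472, -0.025], [0.4961, -0.0293]] mid [ 0.4716 -0.0272] tip [0.4838 0.1123]
foot in wedge frame: lateral -0.0046 ahead of tip -0.0258 bearing 0.0468
```

Emit:
{"op": "servo_tool", "data": {
  "motion": [
    [[0,-0.03,0,0,0,0],[0,-0.02,0,0,0,0],[0,0,0,0,0,0]]
  ]
}}

```text
clock: 10.9
position: [0.4692, -0.0378, 0.1835]
ee_rot: [0.999, -0.044, 0.001, 0.003]
ft_force: [0.7, -2.0, 0.6]
grip_width: 0.0
```

```bash
python3 f.py;python3 heel.py
```

```text
[np.float64(-2.0), np.float64(-3.9), np.float64(-4.6), np.float64(-4.1), np.float64(-4.5), np.float64(-3.7)]
mean f [-0.15 -3.79  0.99] sd [0.53 0.85 0.22] pos [ 0.4692 -0.0378  0.1835] t 11.15
heading sin 0.0824 heel corners [[0.4472, -0.0244], [0.4962, -0.0285]] mid [ 0.4717 -0.0265] tip [0.4832 0.1131]
foot in wedge frame: lateral -0.0041 ahead of tip -0.0265 bearing 0.0466
```

Emit:
{"op": "servo_tool", "data": {
  "motion": [
    [[0,0.2,0,0,0,0],[0,0.4,0,0,0,0],[0,0.2,0,0,0,0],[0,0,-0.6,0,0,0],[0,0,-0.9,0,0,0],[0,0,-0.9,0,0,0],[0,0,-0.6,0,0,0],[0,0,0,0,0,0],[0,0,0,0,0,0]]
  ]
}}

```text
clock: 12.15
position: [0.4646, -0.0785, 0.3384]
ee_rot: [0.999, -0.043, 0.0, 0.0]
ft_force: [-0.1, 1.0, -0.8]
grip_width: -0.0
```

```bash
python3 f.py; python3 w.py .477 .087 .31 -4.5
python3 - <<'E'
from h import *
c=cams.camera("wrist"); cv2.imwrite("pics/wrist7.png",c["color"][:,:,::-1])
c=cams.camera("side");  cv2.imwrite(f"pics/side7.png",cv2.resize(c["color"][150:290,190:340,::-1],None,fx=4,fy=4,interpolation=cv2.INTER_CUBIC))
E
```

```text
[np.float64(1.0), np.float64(-0.6), np.float64(0.5), np.float64(-0.1), np.float64(-0.8), np.float64(-0.8)]
mean f [-0.09 -0.13 -0.45] sd [0.42 0.66 0.35] pos [ 0.4643 -0.0785  0.3371] t 12.4
clock 12.45 pos [ 0.4644 -0.0785  0.3372] yaw -4.95 z axis [-0.0027 -0.0021 -1.    ] f [ 0.13 -0.45  0.44]
units shift [-0.033 -3.32   0.537] turn [ 0.026  0.029 -0.09 ]
```

View pics/wrist7.png

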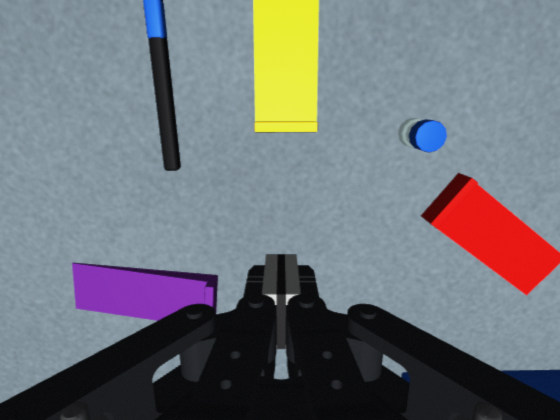

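View pics/side7.png

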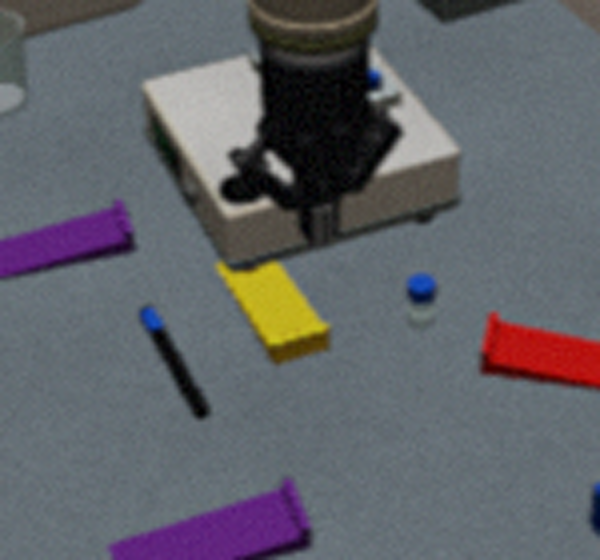

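Emit:
{"op": "servo_tool", "data": {
  "motion": [
    [[0,-0.6,0,0,0,0],[0,-0.8,0,0,0,0],[0,-0.8,0,0,0,0],[0,-0.6,0,0,0,0],[0,-0.4,0.2,0,0,0],[0,0,0.2,0,0,0],[0,0,0,0,0,0],[0,0,0,0,0,0]]
  ]
}}

```text
clock: 13.35
position: [0.4785, 0.0851, 0.3142]
ee_rot: [0.999, -0.045, -0.003, 0.002]
ft_force: [-0.1, 0.1, -0.2]
grip_width: 0.0
```

```bash
python3 w.py .477 .087 .28 -4.5
python3 - <<'E'
from h import *
c=cams.camera("wrist"); cv2.imwrite("pics/wrist8.png",c["color"][:,:,::-1])
c=cams.camera("top");  cv2.imwrite(f"pics/top8.png",cv2.resize(c["color"][130:290,170:340,::-1],None,fx=3.5,fy=3.5,interpolation=cv2.INTER_CUBIC))
E
```

```text
clock 13.35 pos [0.4785 0.0851 0.3142] yaw -5.15 z axis [-0.0052 -0.0041 -1.    ] f [-0.06  0.09 -0.22]
units shift [-0.03  -0.039  0.683] turn [ 0.052  0.056 -0.13 ]
```

View pics/wrist8.png

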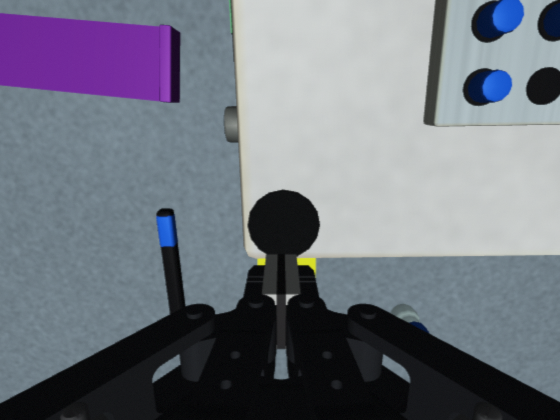

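View pics/top8.png

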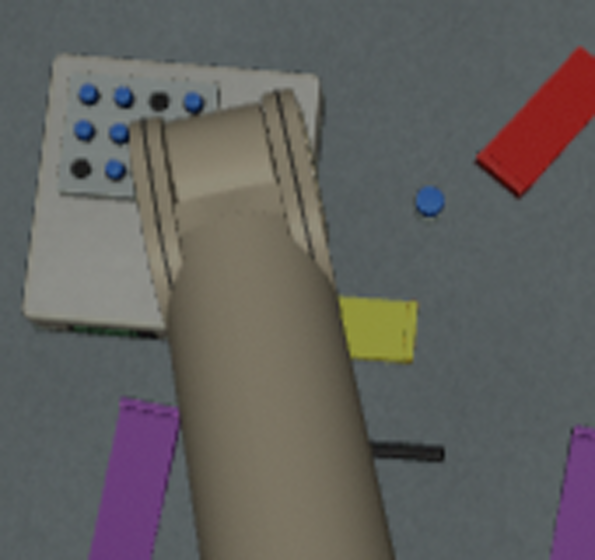

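Run:
```python
from h import *
c=cams.camera("wrist"); print(ray(c,[(284,222)],.095))
```

```text
[[0.48007842 0.09292613 0.095     ]]
```

Emit:
{"op": "servo_tool", "data": {
  "motion": [
    [[0,0,0.25,0,0,0],[0,0,0.25,0,0,0],[0,-0.04,0.1,0.05,0.05,0],[0,0,0,0,0,0],[0,0,0,0,0,0]]
  ]
}}

```text
clock: 14.0
position: [0.4787, 0.0852, 0.282]
ee_rot: [0.999, -0.047, 0.0, -0.0]
ft_force: [0.1, -0.3, 0.3]
grip_width: -0.0
```

```bash
python3 f.py; python3 w.py .477 .087 .268 -4.5
```

```text
[np.float64(-0.3), np.float64(-0.0), np.float64(-0.9), np.float64(0.1), np.float64(0.9), np.float64(0.6)]
mean f [0.13 0.06 0.16] sd [0.3  0.57 0.58] pos [0.4788 0.0853 0.2825] t 14.25
clock 14.3 pos [0.4788 0.0853 0.2825] yaw -5.35 z axis [ 0.0019  0.0013 -1.    ] f [-0.08 -0.45  0.29]
units shift [-0.04  -0.03   0.291] turn [-0.017 -0.021 -0.17 ]
```

Emit:
{"op": "servo_tool", "data": {
  "motion": [
    [[0,-0.08,0.1,0,0,0.1],[0,0,0.1,0,0,0],[0,0,0.04,0,0,0],[0,0,0,0,0,0]]
  ]
}}

```text
clock: 14.7
position: [0.4793, 0.0899, 0.2696]
ee_rot: [0.999, -0.051, 0.001, -0.001]
ft_force: [0.3, -0.4, 0.0]
grip_width: -0.001
```

```bash
sed -i 's/f\[1\],1/f[2],1/' f.py; python3 f.py
```

```text
[np.float64(0.0), np.float64(0.0), np.float64(0.5), np.float64(1.0), np.float64(-0.2), np.float64(-0.2)]
mean f [-0.31  0.17  0.21] sd [0.44 0.53 0.42] pos [0.4795 0.0898 0.2702] t 14.95
```

Emit:
{"op": "servo_tool", "data": {
  "motion": [
    [[0,0,0.04,0,0,0],[0,0,0.03,0,0,0],[0,0,0,0,0,0]]
  ]
}}

```text
clock: 15.3
position: [0.4797, 0.0896, 0.2678]
ee_rot: [0.999, -0.052, 0.002, -0.001]
ft_force: [-1.0, 0.4, 4.6]
grip_width: -0.002
```

```bash
python3 f.py
```

```text
[np.float64(4.6), np.float64(6.4), np.float64(7.0), np.float64(6.1), np.float64(6.7), np.float64(6.6)]
mean f [-2.36 -0.14  6.22] sd [0.84 0.43 0.79] pos [0.4796 0.0896 0.2677] t 15.55
```

Emit:
{"op": "servo_tool", "data": {
  "motion": [
    [[-0.01,0,0.02,0,0,0],[0,0,0.01,0,0,0]]
  ]
}}

```text
clock: 15.8
position: [0.4795, 0.0895, 0.2676]
ee_rot: [0.999, -0.052, 0.002, -0.002]
ft_force: [-4.5, -0.2, 8.9]
grip_width: 0.002
```

```bash
python3 f.py
```

```text
[np.float64(8.9), np.float64(9.7), np.float64(9.4), np.float64(10.8), np.float64(10.3), np.float64(10.7)]
mean f [-4.07 -0.55  9.97] sd [0.58 0.35 0.7 ] pos [0.4795 0.0895 0.2676] t 16.05
```

Emit:
{"op": "servo_tool", "data": {
  "motion": [
    [[0,0,-0.1,0,0,0],[0,0,-0.4,0,0,0],[0,0,-0.8,0,0,0],[0,0.4,-0.8,0,0,0],[0,0.8,-0.8,0,0,0],[0,0.8,0,0,0,0],[0,0.8,0,0,0,0],[0,0.8,0,0,0,0],[0,0.8,0,0,0,0],[0,0.5,0,0,0,0],[0,0,0,0,0,0]]
  ]
}}

```text
clock: 17.2
position: [0.4522, -0.1599, 0.4162]
ee_rot: [0.999, -0.051, 0.005, -0.002]
ft_force: [-0.8, 1.0, -0.3]
grip_width: -0.003
```

```bash
python3 f.py
python3 - <<'E'
from h import *
for n in ["top","side"]:
    c=cams.camera(n); im=c["color"]; hsv=cv2.cvtColor(im,cv2.COLOR_RGB2HSV)
    x={"top":(160,120,340,290),"side":(180,150,370,290)}[n]
    cv2.imwrite(f"pics/{n}9.png",cv2.resize(im[x[1]:x[3],x[0]:x[2],::-1],None,fx=3.5,fy=3.5,interpolation=cv2.INTER_CUBIC))
    m=cv2.inRange(hsv,(0,0,0),(180,255,50)); q=(232,203,262,232) if n=="top" else (240,188,262,206)
    ys,xs=np.nonzero(m[q[1]:q[3],q[0]:q[2]]); print(n,"pad px",xs.mean()+q[0],ys.mean()+q[1])
E
```

```text
[np.float64(-0.3), np.float64(0.3), np.float64(-0.4), np.float64(-0.2), np.float64(-0.3), np.float64(-0.3)]
mean f [-0.17  0.19 -0.19] sd [0.34 0.44 0.24] pos [ 0.4535 -0.1549  0.4157] t 17.45
top pad px 246.19333333333333 217.17333333333335
side pad px 250.27272727272728 196.5090909090909
```

View pics/top9.png

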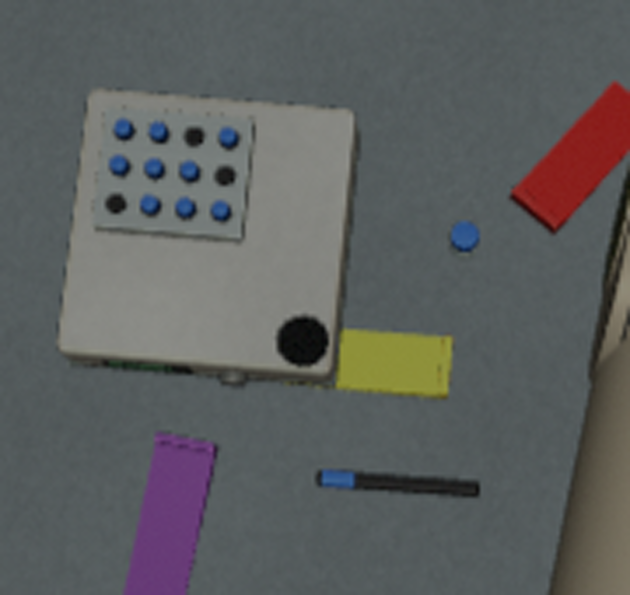

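View pics/side9.png

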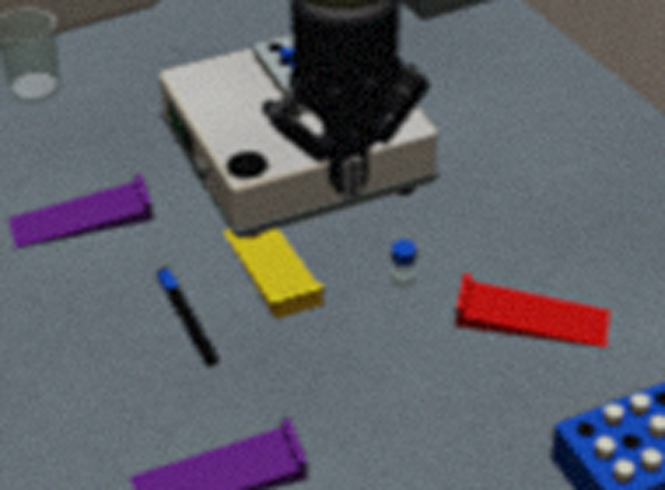

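```bash
python3 -c "
from workcell import order
print(order.hand_in())"
```

```text
the job is handed in; nothing more can be done
None
```

I pushed the yellow wedge under the orange foot until it was snug, checked the heater with a press on the black pad, took the hand away and handed the job in. `order.hand_in()` gives no verdict, so I don't know how it was judged.

- **Wedge:** It first sat at an angle and about 10 mm off the foot, so I nudged one side of the heel to straighten it. I then pushed until the force settled at about 4.2 N, with the tip about 26 mm past the foot. The estimated offset from the wedge's centre line was 4 mm.
- **Press on the pad:** I held about 6.6 N for roughly 0.25 s, then about 10 N, which is above the 8 N asked for. The fingertips sank only about 0.1 mm between the two, so the heater was not rocking. There was also about 4 N of sideways force during the harder press.
- **Last checks:** Force on the hand was back to about 0 N. The pad was at the same pixels as at the start to within about 0.4 px, so the heater had not visibly moved or tilted. The wedge lay flat under the foot, and the vial, marker and look-alike wedges showed no shift. I did not measure the beaker, tube rack, tip box, bottle or pipette again at the end.
- **Disagreement:** The wrist camera put things about 3 mm further in y than the finger contact and the other cameras did. I allowed for this when placing the press on the pad. I could not measure the force between foot and wedge directly after letting go.

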